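# Reset the tripped grinder switch under its push-latch cover

### The job

The sharpening grinder has tripped. Press the yellow cover of the black switch box so that it pops open, push the blue reset button underneath fully in, then push the cover down again until it latches and stays shut. Only push with the fingers: do not pull or grip the cover by its inner side, and leave the oil bottle, the sharpening stone and the chisel where they are.

Things in the scene. Friction and masses are not known exactly. Their poses are not given: they have to be found in the camera images.
- switchbox: Fixed black box, 124 (its x) by 124 (its y) by 90 mm high, yellow cover flush in its top. Origin: centre of its underside, on the bench; z up. Its +x points away from the robot, turned up to 0.6 rad either way. Under the cover: a grey floor 50 mm above the bench, walls 9 to 12 mm thick, mouth about 100 by 106 mm.
- cover (a joint): Hinge angle of the yellow cover, rad. 0: latched, upper face flush, 90 mm above the bench. Grows as the free edge (away from the robot) swings up; 1.22: popped open against its stop, standing up at 70 degrees with its outer face towards the robot; -0.085: pressed in to its stop, 8 mm below flush at the free edge. A damped spring (0.05 to 0.2 N m) drives it open in about a second.
- press_mark (a point): Centre of the black 10 by 40 mm rubber strip on the cover's outer face, 79 mm from the hinge axis, 13 mm from the free edge; moves with the cover. Shut: at box x +33 mm, y 0, 90 mm above the bench. To unlatch: press here with 5 to 10 N, 5 mm or more below flush (best to the stop, 6.7 mm), and let go: the cover pops up.
- cover_hinge (a point): Middle of the cover's hinge axis, along the box's y on the robot's side: box x -46 mm, y 0, 87.5 mm above the bench. The cover is 102 mm wide and 5 mm thick and ends 92 mm from the axis. To shut: push its outer face over and down, on to 5 mm or more below flush at the mark, pause 0.2 s, let go: it stays at 0. Each such press latches or unlatches; a shallower one changes nothing.
- reset (a joint): Travel of the blue reset button, m: 0 out, 0.006 fully in; 5 N pushes it fully in, and it springs back when let go.
- reset_top (a point): Centre of the top of the blue round button, 30 mm across, on a black housing in the box under the cover, at box x +12 mm, y 0, 72 mm above the bench (66 when fully in). Pressed straight down. With the cover popped open it is free from above.
- oil: Loose amber bottle of oil, 54 mm across, 120 mm high, standing beside the box. Origin: centre of its underside. Leave alone.
- stone: Loose sharpening stone on a dark wooden base, 150 by 55 by 34 mm. Origin: centre of its underside. Leave alone.
- chisel: Loose chisel, about 235 mm long along its x, 28 mm thick at the wooden handle, lying beyond the box. Origin: on the bench 100 mm from the handle's end. Leave alone.
- lining_mid (a point): Centre of the black rubber lining, 70 by 84 by 2 mm, on the inner face of the cover (47 mm from the hinge axis). The fingers must not push or pull on the lining (over 2 N fails).

How it is judged:
By the outcome, as a careful person would: the job done as asked, in the order asked, and still so for the second after the job is handed in, with the robot touching nothing.
It also fails if it takes over 48 s, if anything falls off the work surface, if the arm or the gripper's body presses on something with over 40 N, if the wrist force passes 120 N, or if a joint passes its speed limit or range.

### The arm

A 6-joint arm with a two-finger parallel gripper is mounted at the origin on the work surface. World frame = base frame: x ahead of the robot, y to its left, z up, the work surface at z = 0. Lengths are in m, angles in rad, forces in N, time in s.
With the tool pointing down it reaches from about 0.225 to 0.875 m from the base axis. Payload 3.4 kg.
Tool frame: the origin (TCP) lies on the centre line of the jaws, within the pads' length; the fingertips stand 11 mm ahead of it and the grasp point (between the pads) lies 8 mm behind it; z points along the fingers, y is the line along which they close (so a half turn about z gives the same grasp; the last joint's range is limited). The gripper opens to 85 mm and grips with 20 to 120 N. Pads are 22 mm wide; open, the fingers measure 114 mm over their backs; the gripper's body (76 mm by 85 mm) begins 54 mm behind the grasp point. The pads swing forward as they close: fully open they stand 13 mm farther back than shut.
Start: joints at [-1.328, 0.276, 1.505, -0, 1.361, -0.121], TCP at [0.205, -0.537, 0.242] pointing down, gripper open.
Joint ranges: [-2.89, 2.89], [-0.75, 2.08], [0.22, 2.7], [-1.18, 4.32], [0.11, 2.71], [-2.7, 2.7]. Speed limits (rad/s): [2.57, 2.57, 3.14, 3.14, 3.14, 3.14].

### API

Orientations are given as a unit quaternion [w, x, y, z].
In Python, from rig import manip, eyes, job gives the robot as it stands.
- The arm moves only by the tool drive_tool, never from a script. Its argument "rows" is a list of rows, each a list of 3 entries, a list of its own where there are three numbers: the turn, a rotation vector about the world's x, y, z in rad, then the shift along the world's x, y, z in cm, then the finger opening in cm, from 0 to 8.54. A call has 1 to 8 rows; each row shifts and turns the commanded pose from where the row before left it; what a row does not reach is not made up. A row lasts 1/8 s, in which the tool goes at most 62.5 mm and 10.7 degrees, less where a joint would pass 70% of its speed; a pose out of reach is approached as far as the arm can. A call is refused whole if a number of a shift passes 6.25 or a number of a turn 0.188, either way. A call with a gripper value outside its range is refused whole. The fingers move at their own pace and stop on an object; "force" is the grip in N (left out, the last holds). Time passes only in rows, so rows that do not move let the fingers close. It gives the time, the measured TCP pose, the force, the opening and the grip force at its end, in the units of the state.
- manip.get_state(): the state, without advancing time (a new reading comes with each control period).
- eyes.get_image(name): name is "scene" or "side" or "wrist"; returns the picture (400x640x3 uint8, red, green, blue); there is no depth.
- eyes.get_calibration(name): a dict with "camera_matrix" (3x3 intrinsics, pixels), "view" (4x4, takes a point from world to camera coordinates). Camera axes: x right, y up, looking along -z (the intrinsics and any distortion apply to the point x, -y, -z); pixel columns grow to the right and rows downward; lengths in m; the calibration is good to about 2 mm. A picture is of the moment at which its call begins: read the wrist's pose just before it. get_calibration takes no time and is no camera call; for the wrist camera it gives the pose at the moment of the call.
- job.sign_off(): hands the job in; it is judged then, once.
The state is a dict: "clock": time; "qpos": joint angles; "qd": joint speeds; "effort": joint torques, N m; "position": TCP position; "ee_rot": TCP orientation; "contact_force": force on the tool from outside, world axes, zero at the start; "moment": the same for the moment, N m; "width": finger opening in m; "gripper_force": force on a finger pad.
Only numpy, scipy, OpenCV 4.12 (cv2) and the standard library are available. Lean on these libraries where they do the work, as an engineer would, in place of code of your own. Each camera call takes 0.05 s, during which the arm holds its last target. There are 200 camera calls.

## Working session

There is one attempt and no reset: what is moved stays moved. The work goes in short steps, Python scripts to look and compute and a tool call to move; the robot and the scene stay as the last step left them, time stands still between calls to the robot, and variables do not carry over. Pictures are saved under pics/ and viewed, at most 10 in all, crops included, and the job is handed in when it is done.

Besides the shell and the picture viewer there is one more tool, called after "Request:" as name(argument=value, ...), one argument or row to a line, values as JSON. drive_tool: Moves the arm, as the interface text tells. Its arguments: {"type":"object","properties":{"rows":{"type":"array"},"force":{"type":"number"}},"required":["rows"]}

```bash
mkdir -p pics; cat > h.py <<'E'
import numpy as np, cv2
from rig import manip, eyes, job
def snap(n,f):
    im=eyes.get_image(n); cv2.imwrite('pics/'+f,im[:,:,::-1]); return im
def ray(n,uv,z,c=None):
    c=c or eyes.get_calibration(n); K=np.array(c['camera_matrix']); V=np.array(c['view'])
    R,t=V[:3,:3],V[:3,3]; o=-R.T@t
    d=np.linalg.inv(K)@[uv[0],uv[1],1]; d=R.T@(d*[1,-1,-1])
    return o+d*(z-o[2])/d[2]
def proj(n,P,c=None):
    c=c or eyes.get_calibration(n); K=np.array(c['camera_matrix']); V=np.array(c['view'])
    p=(V[:3,:3]@np.asarray(P)+V[:3,3])*[1,-1,-1]; q=K@p; return q[:2]/q[2]
E
python3 - <<'E'
from h import *
a=snap('scene','s0.png')
print(manip.get_state()); print(eyes.get_calibration('scene')); 
m=cv2.inRange(cv2.cvtColor(a,cv2.COLOR_RGB2HSV),(20,120,100),(35,255,255))
n,l,s,c=cv2.connectedComponentsWithStats(m)
for i in range(1,n):
    if s[i,4]>100: print(s[i],c[i],ray('scene',c[i],.09))
E
```

```text
{'clock': 0.05, 'qpos': array([-1.32798357e+00,  2.76579473e-01,  1.50607359e+00,  2.85050756e-06,
        1.36066097e+00, -1.20977288e-01]), 'qd': array([-7.28015493e-04, -8.51286704e-05, -2.21082594e-03,  1.54673504e-03,
       -1.78768261e-03,  1.72827930e-03]), 'effort': array([ 2.09009850e-03, -4.18077421e+01, -2.46675003e+01, -4.38249990e-04,
        5.50445038e-03,  3.20758801e-06]), 'position': array([ 0.20449082, -0.53690953,  0.24147224]), 'ee_rot': array([-8.59179086e-04,  9.83502351e-01,  1.80893295e-01, -5.10078455e-05]), 'contact_force': array([0.13330155, 0.22508469, 0.31472729]), 'moment': array([ 0.0116723 , -0.05252963, -0.02203274]), 'gripper_force': 0.0, 'width': 0.08524881919718254}
{'camera_matrix': array([[487.71420079,   0.        , 312.6017059 ],
       [  0.        , 487.71420079, 194.24200238],
       [  0.        ,   0.        ,   1.        ]]), 'view': array([[ 0.78813154,  0.61546639,  0.00705736, -0.4964648 ],
       [-0.32582215,  0.40744692,  0.85312773,  0.0932739 ],
       [ 0.52219594, -0.67467632,  0.52165435, -1.22801761],
       [ 0.        ,  0.        ,  0.        ,  1.        ]])}
[ 281  174   69   35 1370] [314.15547445 190.38321168] [0.58160357 0.06561798 0.09      ]
```

View pics/s0.png

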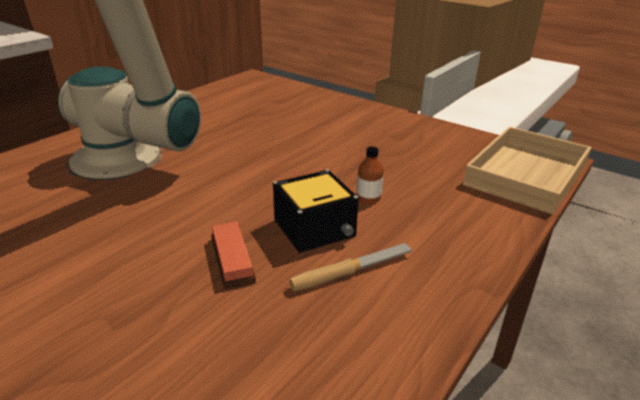

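The scene shows the box with its yellow cover at about (314,190), the black strip near (322,198), the oil bottle at (370,195), the stone at (233,255) and the chisel beyond the box.

```bash
python3 - <<'E'
from h import *
a=cv2.imread('pics/s0.png')[:,:,::-1].copy()
m=cv2.inRange(cv2.cvtColor(a,cv2.COLOR_RGB2HSV),(20,120,100),(35,255,255))
cs,_=cv2.findContours(m,cv2.RETR_EXTERNAL,cv2.CHAIN_APPROX_NONE); c=max(cs,key=cv2.contourArea)
W=np.array([ray('scene',p[0],.09)[:2] for p in c])
r=cv2.minAreaRect((W*1000).astype(np.float32)); print(r, cv2.boxPoints(r))
for n,p,z in [('strip',(322,198),.09),('oil',(370,195),0),('oiltop',(372,152),.12),('c1',(275,183),.09),('c2',(322,172),.09),('c3',(356,203),.09),('c4',(306,220),.09),('stone',(232,250),.034),('chis',(350,270),.01)]: print(n,ray('scene',p,z).round(4))
c=cv2.resize(a[160:260,260:400],(784,560),interpolation=cv2.INTER_CUBIC); cv2.imwrite('pics/c0.png',c[:,:,::-1])
E
```

```text
((581.3782348632812, 67.93798828125), (105.58773803710938, 96.36587524414062), 64.24311828613281) [[ 5.1504071e+02  4.1327465e+01]
 [ 6.0183221e+02 -5.4866028e-01]
 [ 6.4771576e+02  9.4548508e+01]
 [ 5.6092426e+02  1.3642464e+02]]
strip [0.6096 0.0531 0.09  ]
oil [0.5992 0.2461 0.    ]
oiltop [0.6109 0.2198 0.12  ]
c1 [0.5054 0.0402 0.09  ]
c2 [0.5498 0.1323 0.09  ]
c3 [0.6681 0.0779 0.09  ]
c4 [ 0.6312 -0.0211  0.09  ]
stone [ 0.5368 -0.1108  0.034 ]
chis [ 0.7141 -0.0022  0.01  ]
```

View pics/c0.png

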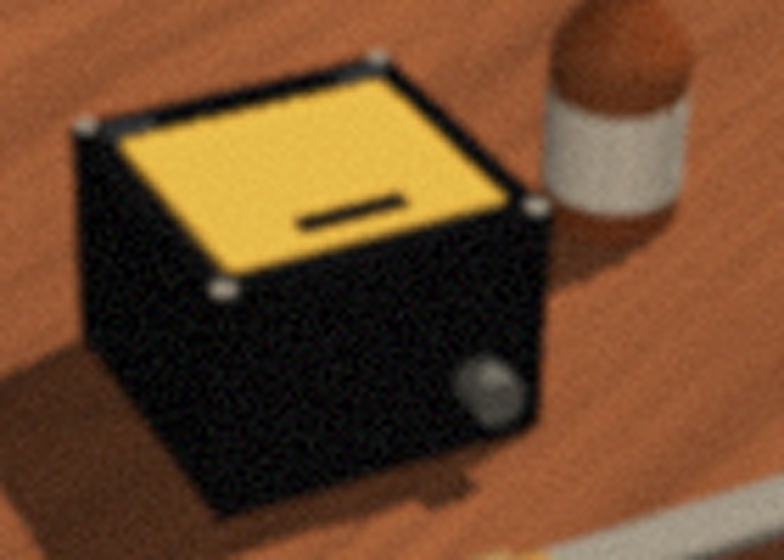

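The crop shows the strip centre at about (323,198). The cover rectangle gives a box origin of about (0.581, 0.068) and a yaw of about -0.45. The strip should then be at (0.611, 0.054), which matches the measured point.

Next I'll move above it with the fingers closing and tool x along box x.

Request:
drive_tool(
  rows=[
    [[0,0,-0.135],[3.4,4.9,0],0],
    [[0,0,-0.135],[3.4,4.9,0],0],
    [[0,0,-0.135],[3.4,4.9,0],0],
    [[0,0,-0.135],[3.4,4.9,0],0],
    [[0,0,-0.135],[3.4,4.9,0],0],
    [[0,0,-0.135],[3.4,4.9,0],0],
    [[0,0,0],[3.4,4.9,0],0],
    [[0,0,0],[3.4,4.9,0],0],
  ],
  force=40,
)

```text
clock: 1.05
position: [0.4772, -0.1436, 0.242]
ee_rot: [0.0, 0.975, -0.221, -0.0]
contact_force: [-0.2, -0.4, 0.6]
width: -0.0001
gripper_force: 0.0
```

Request:
drive_tool(
  rows=[
    [[0,0,0],[3.4,4.9,0],0],
    [[0,0,0],[3.4,4.9,0],0],
    [[0,0,0],[2.3,3.3,0],0],
    [[0,0,0],[0,0,0],0],
    [[0,0,0],[0,0,0],0],
  ],
)

```text
clock: 1.68
position: [0.5669, -0.0146, 0.2417]
ee_rot: [0.0, 0.975, -0.221, -0.001]
contact_force: [-0.5, -0.5, 0.5]
width: 0.0
gripper_force: 0.0
```

```bash
python3 - <<'E'
from h import *
s=manip.get_state(); print(s['clock'],s['position'],s['ee_rot'],s['qpos'].round(2),s['contact_force'].round(2),s['width'])
c=eyes.get_calibration('wrist'); a=snap('wrist','w1.png')
import json; json.dump({k:np.array(v).tolist() for k,v in c.items() if k in('camera_matrix','view')},open('w1.json','w'))
b=np.array([.581,.068]);u=np.array([np.cos(.45),-np.sin(.45)]);v=np.array([-u[1],u[0]])
for q in [(33,0),(33,20),(33,-20),(46,51),(46,-51),(-46,51),(62,62),(62,-62)]: print(q,proj('wrist',[*(b+u*q[0]/1e3+v*q[1]/1e3),.09],c).round(1))
E
```

```text
1.675 [ 0.56691257 -0.01460781  0.24167006] [ 4.75969670e-04  9.75266630e-01 -2.21029339e-01 -8.96820233e-04] [-0.15  0.27  1.52 -0.    1.36  1.87] [-0.47 -0.53  0.48] 1.8249883974435742e-05
(33, 0) [225.  171.8]
(33, 20) [200.4 171.7]
(33, -20) [249.6 171.9]
(46, 51) [160.5 155.6]
(46, -51) [287.3 156.2]
(-46, 51) [172.5 260.7]
(62, 62) [144.3 135.4]
(62, -62) [300.8 136.2]
```

View pics/w1.png

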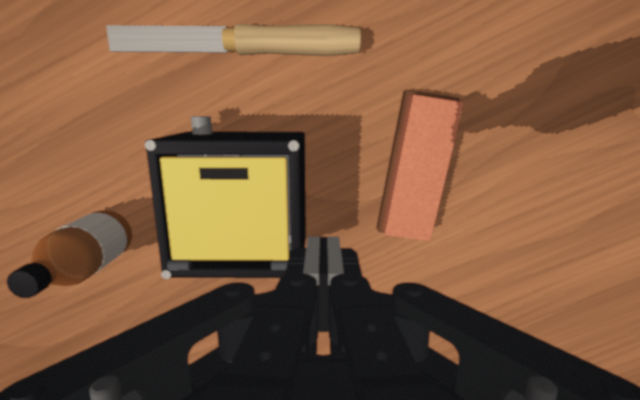

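In the wrist view the strip is at (223.5,173.5), against a predicted (225,172). The estimate is good to about 1.5 mm and the yaw is right. I'll move above the strip and go down to just above the cover.

Request:
drive_tool(
  rows=[
    [[0,0,0],[2.15,3.5,-2],0],
    [[0,0,0],[2.15,3.5,-3],0],
    [[0,0,0],[0,0,-4],0],
    [[0,0,0],[0,0,-2.7],0],
    [[0,0,0],[0,0,0],0],
    [[0,0,0],[0,0,0],0],
  ],
)

```text
clock: 2.48
position: [0.6113, 0.0546, 0.1266]
ee_rot: [-0.0, 0.975, -0.222, 0.001]
contact_force: [0.4, -0.3, -0.3]
width: 0.0
gripper_force: 0.0
```

Request:
drive_tool(
  rows=[
    [[0,0,0],[0,0,-0.6],0],
    [[0,0,0],[0,0,-0.6],0],
    [[0,0,0],[0,0,0],0],
  ],
)

```text
clock: 2.85
position: [0.6102, 0.0556, 0.113]
ee_rot: [0.0, 0.975, -0.221, -0.0]
contact_force: [-0.0, -0.3, -0.3]
width: -0.0001
gripper_force: 0.0
```

Request:
drive_tool(
  rows=[
    [[0,0,0],[0,0,-0.5],0],
    [[0,0,0],[0,0,-0.5],0],
    [[0,0,0],[0,0,-0.3],0],
    [[0,0,0],[0,0,0],0],
  ],
)

```text
clock: 3.35
position: [0.6104, 0.0557, 0.1002]
ee_rot: [0.0, 0.975, -0.221, -0.0]
contact_force: [-1.0, -0.1, 1.5]
width: -0.0
gripper_force: 0.9
```

Contact is at a TCP height of about 0.100. I'll press 7 mm further.

Request:
drive_tool(
  rows=[
    [[0,0,0],[0,0,-0.3],0],
    [[0,0,0],[0,0,-0.3],0],
    [[0,0,0],[0,0,-0.1],0],
    [[0,0,0],[0,0,0],0],
  ],
)

```text
clock: 3.85
position: [0.6105, 0.0557, 0.0944]
ee_rot: [-0.0, 0.975, -0.221, 0.0]
contact_force: [-3.2, 0.3, 8.6]
width: 0.0001
gripper_force: 4.0
```

Request:
drive_tool(
  rows=[
    [[0,0,0],[0,0,3],0],
    [[0,0,0],[0,0,5],0],
    [[0,0,0],[0,0,5],0],
    [[0,0,0],[0,0,0],0],
    [[0,0,0],[0,0,0],0],
    [[0,0,0],[0,0,0],0],
    [[0,0,0],[0,0,0],0],
    [[0,0,0],[0,0,0],0],
  ],
)

```text
clock: 4.85
position: [0.6104, 0.0556, 0.2225]
ee_rot: [0.0, 0.975, -0.221, -0.001]
contact_force: [0.2, 0.1, -0.2]
width: 0.0003
gripper_force: 0.0
```

```bash
python3 - <<'E'
from h import *
s=manip.get_state(); print(s['clock'],s['position'],s['contact_force'].round(2),s['qpos'].round(2))
a=snap('scene','s2.png'); b=snap('side','d2.png')
cv2.imwrite('pics/v2.png',np.hstack([cv2.resize(a[100:280,200:440],(400,300)),cv2.resize(b,(400,300))])[:,:,::-1])
for p in [(.61,.055,.09),(.592,.063,.07)]: print(proj('side',p))
E
```

```text
4.85 [0.61036342 0.05557156 0.22245443] [ 0.22  0.1  -0.19] [-0.02  0.34  1.45 -0.    1.35  1.99]
[333.26311998 196.80203324]
[323.86462451 203.4567436 ]
```

View pics/v2.png

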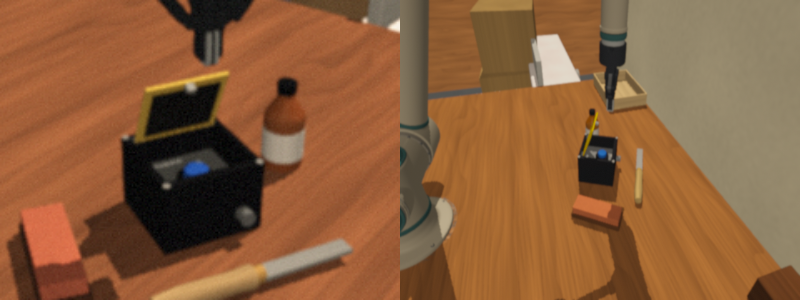

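The cover has popped open and the blue button is visible. I'll tilt the tool 20° so that its body stays clear of the cover, then come down parallel to the cover.

Request:
drive_tool(
  rows=[
    [[0.076,0.157,0],[1.2,-0.55,0],0],
    [[0.076,0.157,0],[1.2,-0.55,0],0],
    [[0,0,0],[0,0,0],0],
    [[0,0,0],[-1.45,0.7,-4.3],0],
    [[0,0,0],[-1.45,0.7,-4.3],0],
    [[0,0,0],[-1.45,0.7,-4.0],0],
    [[0,0,0],[0,0,0],0],
    [[0,0,0],[0,0,0],0],
  ],
)

```text
clock: 5.95
position: [0.5925, 0.0657, 0.0993]
ee_rot: [-0.039, 0.961, -0.218, -0.167]
contact_force: [0.2, -0.4, 0.8]
width: 0.0004
gripper_force: 0.0
```

```bash
python3 - <<'E'
from h import *
s=manip.get_state(); print(s['clock'],s['position'],s['ee_rot'].round(3),s['contact_force'].round(2),s['qpos'].round(2))
d=s['position'][:2]-[.5803,.0685]; print(d@[.9,-.435],d@[.435,.9])
a=snap('scene','s3.png'); b=snap('wrist','w3.png')
cv2.imwrite('pics/v3.png',np.hstack([cv2.resize(a[100:280,200:440],(400,300)),cv2.resize(b,(400,300))])[:,:,::-1])
E
```

```text
5.95 [0.5924747  0.06565126 0.09934346] [-0.039  0.961 -0.218 -0.167] [ 0.18 -0.38  0.75] [-0.08  0.57  1.44  0.12  1.45  1.9 ]
0.01219643394109775 0.0027321321252312017
```

View pics/v3.png

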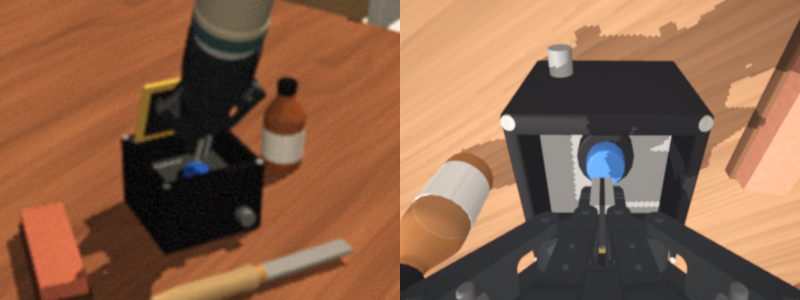

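The fingertips are directly above the blue button and nothing is touching. I'll press straight down.

Request:
drive_tool(
  rows=[
    [[0,0,0],[0,0,-0.6],0],
    [[0,0,0],[0,0,-0.6],0],
    [[0,0,0],[0,0,-0.3],0],
    [[0,0,0],[0,0,0],0],
  ],
)

```text
clock: 6.55
position: [0.5915, 0.0654, 0.0824]
ee_rot: [-0.039, 0.96, -0.218, -0.169]
contact_force: [1.8, -0.3, 3.3]
width: -0.0003
gripper_force: 1.4
```

Request:
drive_tool(
  rows=[
    [[0,0,0],[0,0,-0.3],0],
    [[0,0,0],[0,0,-0.2],0],
    [[0,0,0],[0,0,0],0],
    [[0,0,0],[0,0,0],0],
  ],
)

```text
clock: 7.05
position: [0.5915, 0.0655, 0.0787]
ee_rot: [-0.039, 0.961, -0.218, -0.168]
contact_force: [0.7, -1.3, 8.9]
width: -0.0004
gripper_force: 4.5
```

Request:
drive_tool(
  rows=[
    [[0,0,0],[0,0,-0.15],0],
    [[0,0,0],[0,0,0],0],
    [[0,0,0],[0,0,0],0],
  ],
)

```text
clock: 7.42
position: [0.5915, 0.0655, 0.0785]
ee_rot: [-0.039, 0.961, -0.218, -0.168]
contact_force: [1.0, -1.1, 13.9]
width: -0.0
gripper_force: 7.3
```

There is a hard stop at 13.9 N, so the button is fully in. I'll retract along the axis, untilt, pass over the cover and come down on the robot's side of it.

Request:
drive_tool(
  rows=[
    [[0,0,0],[0,0,1.2],0],
    [[0,0,0],[1.45,-0.7,4.3],0],
    [[0,0,0],[1.45,-0.7,4.3],0],
    [[0,0,0],[1.45,-0.7,4.3],0],
    [[-0.076,-0.157,0],[0,0,2.5],0],
    [[-0.076,-0.157,0],[0,0,2.5],0],
    [[0,0,0],[-5.2,2.5,0],0],
    [[0,0,0],[-5.2,2.5,0],0],
  ],
)

```text
clock: 8.43
position: [0.5284, 0.0954, 0.2667]
ee_rot: [-0.0, 0.975, -0.221, -0.0]
contact_force: [0.4, 0.4, 0.7]
width: 0.0002
gripper_force: 0.0
```

Request:
drive_tool(
  rows=[
    [[0,0,0],[0,0,0],0],
    [[0,0,0],[0,0,-3],0],
    [[0,0,0],[0,0,0],0],
  ],
)

```text
clock: 8.8
position: [0.5294, 0.0944, 0.2346]
ee_rot: [0.001, 0.975, -0.221, -0.003]
contact_force: [-1.2, -0.6, 0.8]
width: 0.0002
gripper_force: 0.0
```

```bash
python3 - <<'E'
from h import *
s=manip.get_state(); print(s['clock'],s['position'],s['ee_rot'].round(3),s['contact_force'].round(2),s['qpos'].round(2))
d=s['position'][:2]-[.5803,.0685]; print(d@[.9,-.435],d@[.435,.9])
a=snap('scene','s4.png'); b=snap('wrist','w4.png')
cv2.imwrite('pics/v4.png',np.hstack([cv2.resize(a[100:280,200:440],(400,300)),cv2.resize(b,(400,300))])[:,:,::-1])
E
```

```text
8.8 [0.52940804 0.09435776 0.23463779] [ 0.001  0.975 -0.221 -0.003] [-1.16 -0.56  0.79] [ 0.05  0.23  1.59 -0.    1.33  2.06]
-0.057050892299503754 0.001133985534478285
```

View pics/v4.png

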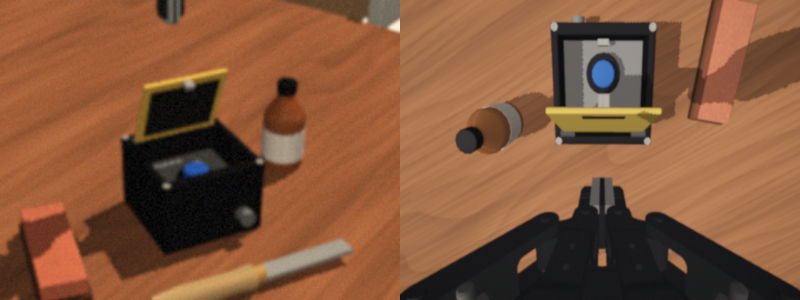

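The cover is standing open with its outer face and strip towards the fingers. The fingertips are centred on it and on the robot's side. I'll go down, make contact and push along the arc.

Request:
drive_tool(
  rows=[
    [[0,0,0],[0,0,-3.4],0],
    [[0,0,0],[0,0,-3.4],0],
    [[0,0,0],[1.0,-0.48,0],0],
    [[0,0,0],[1.0,-0.48,0],0],
    [[0,0,0],[0,0,0],0],
  ],
)

```text
clock: 9.52
position: [0.5532, 0.0845, 0.1706]
ee_rot: [-0.0, 0.975, -0.222, 0.002]
contact_force: [0.3, 0.9, -0.0]
width: -0.0
gripper_force: 0.2
```

Request:
drive_tool(
  rows=[
    [[0,0,0],[0.8,-0.4,-0.33],0],
    [[0,0,0],[0.8,-0.4,-0.33],0],
    [[0,0,0],[0.77,-0.37,-0.53],0],
    [[0,0,0],[0.77,-0.37,-0.53],0],
    [[0,0,0],[0,0,0],0],
  ],
)

```text
clock: 10.15
position: [0.5824, 0.069, 0.1508]
ee_rot: [0.0, 0.975, -0.221, -0.0]
contact_force: [-0.2, 1.1, 0.6]
width: 0.0004
gripper_force: 0.4
```

Request:
drive_tool(
  rows=[
    [[0,0,0],[0.62,-0.3,-0.8],0],
    [[0,0,0],[0.62,-0.3,-0.8],0],
    [[0,0,0],[0.42,-0.2,-0.85],0],
    [[0,0,0],[0.42,-0.2,-0.85],0],
    [[0,0,0],[0.24,-0.11,-0.65],0],
    [[0,0,0],[0.24,-0.11,-0.65],0],
    [[0,0,0],[0,0,0],0],
    [[0,0,0],[0,0,0],0],
  ],
)

```text
clock: 11.15
position: [0.608, 0.0573, 0.1059]
ee_rot: [0.0, 0.975, -0.221, 0.0]
contact_force: [-0.1, -0.6, 1.3]
width: 0.0002
gripper_force: 0.7
```

Request:
drive_tool(
  rows=[
    [[0,0,0],[0,0,-0.5],0],
    [[0,0,0],[0,0,-0.4],0],
    [[0,0,0],[0,0,-0.3],0],
    [[0,0,0],[0,0,0],0],
    [[0,0,0],[0,0,0],0],
    [[0,0,0],[0,0,0],0],
  ],
)

```text
clock: 11.9
position: [0.6084, 0.0572, 0.0947]
ee_rot: [-0.0, 0.975, -0.221, 0.001]
contact_force: [-0.4, -1.6, 6.6]
width: 0.0
gripper_force: 3.7
```

Request:
drive_tool(
  rows=[
    [[0,0,0],[0,0,-0.12],0],
    [[0,0,0],[0,0,0],0],
    [[0,0,0],[0,0,0],0],
  ],
)

```text
clock: 12.28
position: [0.6084, 0.0572, 0.0944]
ee_rot: [-0.0, 0.975, -0.221, 0.001]
contact_force: [-1.5, -0.1, 11.7]
width: 0.0003
gripper_force: 5.8
```

Request:
drive_tool(
  rows=[
    [[0,0,0],[0,0,2],0],
    [[0,0,0],[0,0,5],0],
    [[0,0,0],[0,0,6],0],
    [[0,0,0],[-4,0,2],0],
    [[0,0,0],[-4,0,0],0],
    [[0,0,0],[0,0,0],0],
    [[0,0,0],[0,0,0],0],
    [[0,0,0],[0,0,0],0],
  ],
)

```text
clock: 13.28
position: [0.5286, 0.0574, 0.2419]
ee_rot: [0.0, 0.975, -0.221, -0.0]
contact_force: [0.3, -0.0, 0.1]
width: 0.0001
gripper_force: 0.0
```

```bash
python3 - <<'E'
from h import *
s=manip.get_state(); print(s['clock'],s['position'],s['contact_force'].round(2))
a=snap('scene','s5.png'); b=snap('wrist','w5.png')
cv2.imwrite('pics/v5.png',np.hstack([cv2.resize(a[100:280,200:440],(400,300)),cv2.resize(b,(400,300))])[:,:,::-1])
E
```

```text
13.275 [0.52855187 0.05736827 0.24189271] [ 0.34 -0.04  0.08]
```

View pics/v5.png

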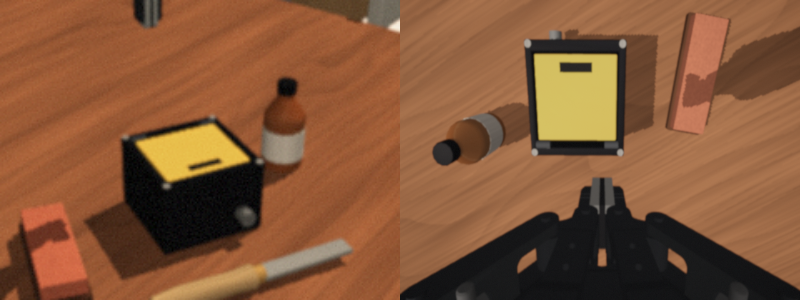

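The cover is shut and flush a second after I let go. The bottle, stone and chisel look undisturbed, and the robot is touching nothing.

```bash
python3 -c "
from rig import job; print(job.sign_off())"
```

```text
the job is handed in; nothing more can be done
None
```

The cover popped open, the reset button was pushed in to its hard stop and the cover is latched shut again; I handed the job in at about 13 s with the bottle, stone and chisel left untouched.

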